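Stack the rivet pots on their stands

ROBOT

A 6-joint arm with a two-finger parallel gripper is mounted at the origin on the work surface. World frame = base frame: x ahead of the robot, y to its left, z up, the work surface at z = 0. Lengths are in m, angles in rad, forces in N, time in s.
With the tool pointing down it reaches from about 0.25 to 0.725 m from the base axis. Payload 4 kg.
Tool frame: the origin (TCP) lies on the centre line of the jaws, within the pads' length; the fingertips stand 11 mm ahead of it and the grasp point (between the pads) lies 8 mm behind it (bot.nose_length is the distance from the TCP to the fingertips, in m); z points along the fingers, y is the direction in which the jaws open and shut (so a half turn about z gives the same grasp; the last joint's range is limited). The gripper opens to 85 mm and grips with 20 to 120 N. Pads are 22 mm wide; open, the fingers measure 114 mm over their backs; the gripper's body (76 mm by 85 mm) begins 54 mm behind the grasp point. The pads swing forward as they close: fully open they stand 13 mm farther back than shut.
Start: joints at [1.293, 0.241, 0.005, 1.335, 0, 1.571], TCP at [0.137, 0.481, 0.242] pointing down, gripper open.
Joint ranges: [-2.72, 2.72], [-1.05, 1.87], [-1.09, 1.28], [-1.99, 2.15], [-1.42, 1.44], [-3.14, 3.14]. Speed limits (rad/s): [2.79, 2.79, 3.14, 3.14, 3.14, 3.14].

INTERFACE

Orientations are given as a unit quaternion [x, y, z, w].
In Python, from workcell import bot gives the robot as it stands.
- The arm moves only by the tool play_rows, never from a script. Its argument "plan" is one flat list of numbers, 6 for each row, row after row: the shift along the tool's x, y, z in mm, then the turn, a rotation vector about the tool's x, y, z in rad. A call has 1 to 20 rows; each row shifts and turns the commanded pose from where the row before left it, along the tool's axes as they then stand; what a row does not reach is not made up. A row lasts 1/8 s, in which the tool goes at most 62.5 mm and 10.7 degrees, less where a joint would pass 70% of its speed; a pose out of reach is approached as far as the arm can. A call with a gripper value outside its range is refused whole. "hand" is the opening in per cent of the stroke, from 0 (shut) to 100 (fully open), set as the call begins (left out, the last holds). The fingers move at their own pace and stop on an object; the grip force is fixed at half the most. Time passes only in rows, so rows that do not move let the fingers close. It gives the time, the measured TCP pose, the force and the opening at its end, in the units of the state.
- bot.get_obs(): the state, without advancing time (a new reading comes with each control period).
- bot.camera(name): name is "scene" or "side" or "wrist"; returns a dict with "frame" (400x640x3 uint8, blue, green, red), "range_z" (400x640 float32, m along the optical axis (not along the pixel's ray), 0 where there is no reading), "K" (3x3 intrinsics, pixels), "cam_to_world" (4x4, takes a point from camera to world coordinates). Camera axes: x right, y down, z forward; pixel columns grow to the right and rows downward; lengths in m; the calibration is good to about 2 mm. The wrist camera is an equidistant fisheye: a pixel r from the principal point sees the ray r / f radians off the axis. A picture is of the moment at which its call begins.
- bot.job_done(): hands the job in, once; it reports no verdict.
Trained networks look in the newest picture that a camera, given by its name, has taken for a name from the list of things; names that differ only in an ending like _2 or _b are one class to them, and where a whole thing is asked for, a point or a joint stands for the part that bears it (a point fixed in the world has none). Each returns a list of dicts, best first, with "p" (0 to 1); they miss things now and then, are a little off and sometimes report something else, mostly with a low value. They report only what shows in the picture. A call takes as long as a camera call.
- bot.outline_of(query, camera): "mask" (400x640 bool, what is visible of it) and "point" ([row, column] in pixels, amid what is visible of it).
The state is a dict: "clock": time; "joint_pos": joint angles; "joint_vel": joint speeds; "tau": joint torques, N m; "eef_pos": TCP position; "tool_rot": TCP orientation; "ft_force": force on the tool from outside, world axes, zero at the start; "ft_torque": the same for the moment, N m; "grip_width": finger opening in m.
Only numpy, scipy, OpenCV 4.12 (cv2) and the standard library are available. Lean on these libraries where they do the work, as an engineer would, in place of code of your own. Each camera call takes 0.05 s, during which the arm holds its last target.

TASK

Tidy the rivets and eyelets into two stacks, every foot fully seated in what is below it: on the wooden stand the white pot, then the yellow pot on it, then the black lid on the yellow pot; on the steel stand the blue pot, then the red pot on it, left open. Keep the open pots upright all the time so that nothing spills, and leave the glue bottle and the scissors where they are.

Things in the scene. Friction and masses are not known exactly. Their poses are not given: they have to be found in the camera images.
- white_pot_mid (a point): White pot of copper rivets: upright round pot, 56 mm tall, 110 to 230 g: body 60 mm in diameter (57 at the rim) on a foot 41 mm in diameter, 8 mm high. Its open mouth is 48 mm wide, 11 mm deep above the hardware. The point is on its axis half-way up, 28 mm above its underside; z is up, yaw means nothing. Grip across the body, best 5 to 10 mm above the point so that the fingertips clear what stands below.
- yellow_pot_mid (a point): Yellow pot of brass eyelets: same size, shape and point as the white pot. A pot's foot drops with 3.5 mm of play all round into another pot's mouth, until its body rests on that rim: its underside is then 8 mm below the rim, its half-way point 48 mm above the lower pot's.
- blue_pot_mid (a point): Blue pot of steel eyelets: same size, shape and point as the white pot.
- red_pot_mid (a point): Red pot of dark steel rivets: same size, shape and point as the white pot.
- lid_knob (a point): Black lid with grey knob, 50 g, 46 mm tall, standing on its foot (41 mm in diameter, 8 mm high, fits a pot's mouth as a pot's foot does); on it a disc 56 mm in diameter, 5 mm thick, then a round knob 24 mm in diameter, 33 mm tall. The point is on its axis in the knob, 34 mm above its underside: grip here. Seated, it is 54 mm above that pot's half-way point. z is up.
- wood_stand_top (a point): Pale wooden stand: fixed round stand, 57 mm in diameter, 18 mm high, with a round well 48 mm wide and 10 mm deep in its top for a pot's foot. The point is on its axis in the plane of its top rim, 18 mm above the table; z is up. A pot seated in it has its half-way point 20 mm above this point.
- steel_stand_top (a point): Bare steel stand: same size, shape and point as the wooden stand.
- glue_mid (a point): Bystander: white glue bottle with a green band and an orange nozzle, upright, 47 mm in diameter, 108 mm tall, loose. The point is on its axis 50 mm above the table.
- scissors_pivot (a point): Bystander: scissors with grey handles lying flat near the far edge of the work area, about 195 mm long along their y axis, 110 mm wide over the handles (which lie towards -y), 10 mm high, loose. The point is at the pivot, 100 mm from the handles' end.

How it is judged:
At the end, for the whole second after the job is handed in: White pot seated in the wooden stand, yellow pot in the white pot, lid in the yellow pot; blue pot seated in the steel stand, red pot in the blue pot. Each is within 8 mm sideways of the one below, within 3 mm of its seated height, tilted less than 0.08 rad, released and at rest (below 0.02 m/s) (horizontal distance between white_pot_mid and wood_stand_top below 0.008 m and z of white_pot_mid in the frame of wood_stand_top between 0.017 and 0.023 m and angle between each of white_pot_mid, yellow_pot_mid, lid_knob, blue_pot_mid, red_pot_mid's own z axis and vertical below 0.08 rad and horizontal distance between yellow_pot_mid and white_pot_mid below 0.008 m and z of yellow_pot_mid in the frame of white_pot_mid between 0.045 and 0.051 m and horizontal distance between lid_knob and yellow_pot_mid below 0.008 m and z of lid_knob in the frame of yellow_pot_mid between 0.051 and 0.057 m and horizontal distance between blue_pot_mid and steel_stand_top below 0.008 m and z of blue_pot_mid in the frame of steel_stand_top between 0.017 and 0.023 m and horizontal distance between red_pot_mid and blue_pot_mid below 0.008 m and z of red_pot_mid in the frame of blue_pot_mid between 0.045 and 0.051 m and linear speed of each of white_pot, yellow_pot, blue_pot, red_pot, lid below 0.02 m/s); the robot touches nothing.
It fails at once if an open pot is tipped by more than 0.6 rad (its contents spill) (angle between any of white_pot_mid, yellow_pot_mid, blue_pot_mid, red_pot_mid's own z axis and vertical above 0.6 rad).
It fails at once if the glue bottle or the scissors are moved by more than 20 mm (distance of any of glue_mid, scissors_pivot from where it was at the start of the episode above 0.02 m).
It also fails if it takes over 134 s, if anything falls off the work surface, if the arm or the gripper's body presses on something with over 40 N, if the wrist force passes 120 N, or if a joint passes its speed limit or range.

## Working session

There is one attempt and no reset: what is moved stays moved. The work goes in short steps, Python scripts to look and compute and a tool call to move; the robot and the scene stay as the last step left them, time stands still between calls to the robot, and variables do not carry over. Pictures are saved under pics/ and viewed, and the job is handed in when it is done.

Besides the shell and the picture viewer there is one more tool, called after "Emit:" in YAML: its name, and indented under it one key for each argument. play_rows: Moves the arm, as the interface text tells. Its arguments: {"type":"object","properties":{"plan":{"type":"array","items":{"type":"number"}},"hand":{"type":"number"}},"required":["plan"]}

```bash
mkdir -p pics; ls; python3 - <<'E'
from workcell import bot
import cv2
for n in ["scene","side","wrist"]:
    c=bot.camera(n); cv2.imwrite(f"pics/{n}0.png",c["frame"]); print(n,c["K"].tolist(),c["cam_to_world"].round(3).tolist())
print(bot.get_obs(), bot.nose_length)
E
```

```text
pics
scene [[419.1736765545126, 0.0, 320.0412650552759], [0.0, 419.1736765545126, 199.82031684227587], [0.0, 0.0, 1.0]] [[-0.826, 0.367, -0.428, 1.046], [0.564, 0.527, -0.635, 0.646], [-0.008, -0.766, -0.643, 0.743], [0.0, 0.0, 0.0, 1.0]]
side [[361.0545529954451, 0.0, 315.9722385719913], [0.0, 361.0545529954451, 197.0389866484296], [0.0, 0.0, 1.0]] [[0.95, -0.149, 0.275, 0.333], [-0.313, -0.477, 0.822, -0.668], [0.009, -0.866, -0.499, 0.477], [0.0, 0.0, 0.0, 1.0]]
wrist [[309.70691628693146, 0.0, 315.0866244013788], [0.0, 309.70691628693146, 195.85055375228885], [0.0, 0.0, 1.0]] [[0.274, 0.922, 0.272, 0.068], [0.962, -0.262, -0.08, 0.5], [-0.002, 0.284, -0.959, 0.374], [0.0, 0.0, 0.0, 1.0]]
{'clock': 0.15, 'joint_pos': array([1.29298997e+00, 2.41210067e-01, 4.03677503e-03, 1.33521965e+00,
       4.04002168e-06, 1.57084331e+00]), 'joint_vel': array([-0.00054669, -0.00319742,  0.00530374, -0.00013336,  0.0003919 ,
       -0.00117941]), 'tau': array([ 4.32450406e-04, -3.72635579e+01,  2.52638787e+01,  1.23875370e-02,
        3.88160800e-05,  4.74742251e-06]), 'eef_pos': array([0.13699395, 0.48038011, 0.24163356]), 'tool_rot': array([ 1.38480163e-01,  9.90364886e-01, -7.90343634e-04, -1.12513494e-04]), 'ft_force': array([-0.42364395,  0.19964102, -0.93053557]), 'ft_torque': array([-0.01999637,  0.00207038,  0.00771815]), 'grip_width': 0.08531731546969487} 0.011
```

View pics/scene0.png

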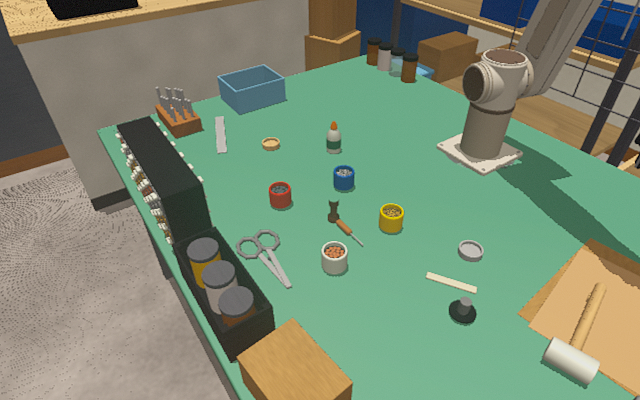

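View pics/side0.png

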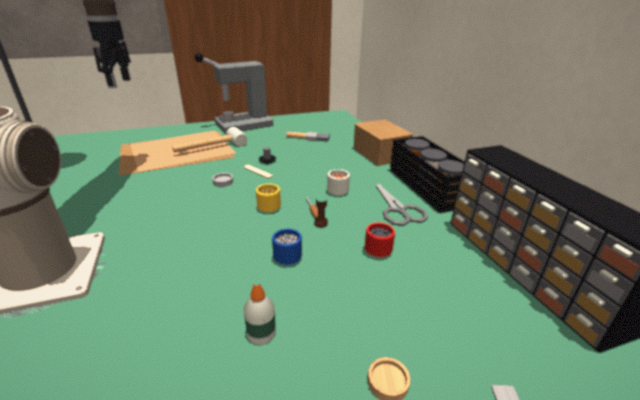

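View pics/wrist0.png

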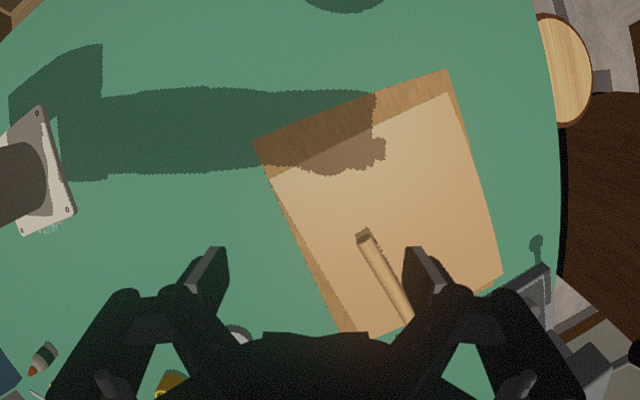

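The scene view shows the white pot at (335,257), yellow at (391,218), blue at (344,178), red at (280,195), and the lid at (462,310). The steel stand is at (470,250), the wooden stand at (270,143), the glue at (334,138) and the scissors at (265,258). A loose awl/setter sits near (338,215). Next I'll measure them.

```bash
cat > h.py <<'E'
from workcell import bot
import numpy as np, cv2
from scipy.optimize import least_squares
def cloud(c,m):
    v,u=np.nonzero(m&(c["range_z"]>0)); z=c["range_z"][v,u].astype(float); K=c["K"]
    P=np.c_[(u-K[0,2])/K[0,0]*z,(v-K[1,2])/K[1,1]*z,z]
    T=c["cam_to_world"]; return P@T[:3,:3].T+T[:3,3]
def fitc(P,r,fn=None):
    c0=P[:,:2].mean(0)
    s=least_squares(lambda q:np.hypot(P[:,0]-q[0],P[:,1]-q[1])-r,c0,loss="soft_l1",f_scale=0.002)
    return s.x,np.sqrt(np.mean(s.fun**2))
E
cat > meas.py <<'E'
from h import *
import sys
names=["white_pot_mid","yellow_pot_mid","blue_pot_mid","red_pot_mid","lid_knob","wood_stand_top","steel_stand_top","glue_mid","scissors_pivot"]
for cam in ["scene","side"]:
    c=bot.camera(cam); 
    for n in names:
        for o in bot.outline_of(n,cam)[:1]:
            m=o["mask"]; P=cloud(c,m)
            if len(P)<10: print(cam,n,"few");continue
            zt=np.percentile(P[:,2],97)
            print(cam,n,round(o["p"],2),np.round(o["point"]),m.sum(),"ztop",zt.round(4),"zmin",np.percentile(P[:,2],2).round(4),"c",P.mean(0).round(3),end=" ")
            R={"pot":.030,"sta":.0285,"lid":.012,"glu":.0235}
            # outer wall fit: mid-height band
            if "pot" in n: b=(P[:,2]>.012)&(P[:,2]<.046); r=.030
            elif "stand" in n: b=(P[:,2]>.003)&(P[:,2]<.015); r=.0285
            elif "lid" in n: b=(P[:,2]>.018)&(P[:,2]<.043); r=.012
            elif "glue" in n: b=(P[:,2]>.01)&(P[:,2]<.06); r=.0235
            else: print(); continue
            if b.sum()>5:
                q,e=fitc(P[b],r); 
                # start biased away from camera
                d=P[b][:,:2].mean(0)-c["cam_to_world"][:2,3]; d/=np.linalg.norm(d)
                s=least_squares(lambda q:np.hypot(P[b][:,0]-q[0],P[b][:,1]-q[1])-r,P[b][:,:2].mean(0)+d*r*.6,loss="soft_l1",f_scale=.002)
                print("wall",s.x.round(4),b.sum(),"rms",np.sqrt(np.mean((np.hypot(*(P[b][:,:2]-s.x).T)-r)**2)).round(4),end=" ")
            b=P[:,2]>zt-.004
            lo,hi=P[b].min(0),P[b].max(0)
            (x,y),rr=cv2.minEnclosingCircle(P[b][:,:2].astype(np.float32)); print("top",np.round([x,y,rr],4))
E
python3 meas.py
```

```text
scene yellow_pot_mid 0.89 [218. 393.] 597 ztop 0.0562 zmin 0.0117 c [0.471 0.108 0.04 ] wall [0.4648 0.1021] 379 rms 0.0095 top [0.4659 0.102  0.0301]
scene blue_pot_mid 0.69 [180. 346.] 475 ztop 0.0564 zmin 0.0097 c [ 0.466 -0.094  0.039] wall [ 0.4608 -0.1012] 292 rms 0.0086 top [ 0.4604 -0.1007  0.0315]
scene red_pot_mid 0.88 [189. 279.] 540 ztop 0.0565 zmin 0.0065 c [ 0.652 -0.128  0.039] wall [ 0.6471 -0.1367] 327 rms 0.0086 top [ 0.6477 -0.1368  0.0312]
scene lid_knob 0.87 [308. 463.] 544 ztop 0.0464 zmin 0.0097 c [0.524 0.387 0.021] wall [0.5175 0.3838] 100 rms 0.0008 top [0.5182 0.385  0.0124]
scene wood_stand_top 0.5 [142. 271.] 199 ztop 0.0191 zmin 0.0017 c [ 0.529 -0.403  0.011] wall [ 0.5289 -0.4026] 138 rms 0.009 top [ 0.5291 -0.4052  0.0302]
scene steel_stand_top 0.65 [251. 468.] 426 ztop 0.0185 zmin 0.0026 c [0.371 0.279 0.011] wall [0.3777 0.2772] 308 rms 0.0107 top [0.3705 0.2796 0.0286]
scene glue_mid 0.84 [140. 331.] 407 ztop 0.0982 zmin -0.0011 c [ 0.38  -0.264  0.046] wall [ 0.3743 -0.2704] 197 rms 0.002 top [ 0.3765 -0.2657  0.0081]
scene scissors_pivot 0.97 [25
[... 670 characters left out ...]

side lid_knob 0.57 [156. 268.] 194 ztop 0.0442 zmin -0.0021 c [0.517 0.379 0.018] wall [0.5185 0.3828] 54 rms 0.0015 top [0.5165 0.381  0.0119]
side wood_stand_top 0.87 [379. 389.] 1471 ztop 0.0178 zmin 0.0028 c [ 0.527 -0.409  0.01 ] wall [ 0.5135 -0.4083] 1060 rms 0.0113 top [ 0.5273 -0.4083  0.029 ]
side steel_stand_top 0.48 [184. 224.] 248 ztop 0.0169 zmin -0.0003 c [0.369 0.274 0.009] wall [0.3692 0.2738] 181 rms 0.0071 top [0.3704 0.2761 0.0303]
side glue_mid 0.89 [315. 255.] 1422 ztop 0.0986 zmin 0.0051 c [ 0.373 -0.284  0.052] wall [ 0.3753 -0.2703] 700 rms 0.0007 top [ 0.3754 -0.2726  0.0082]
side scissors_pivot 0.72 [210. 398.] 640 ztop 0.0094 zmin -0.0007 c [ 0.77  -0.011  0.006]
```

Emit:
play_rows:
  plan: [0, 0, 0, 0, 0, -0.139, 0, 0, 0, 0, 0, -0.139, -43.5, -29.5, 7.6, 0, 0, 0, -43.5, -29.5, 7.6, 0, 0, 0, -43.5, -29.5, 7.6, 0, 0, 0, -43.5, -29.5, 7.6, 0, 0, 0, -43.5, -29.5, 7.6, 0, 0, 0, -43.5, -29.5, 7.6, 0, 0, 0, -43.5, -29.5, 7.6, 0, 0, 0, -43.5, -29.5, 7.6, 0, 0, 0, -43.5, -29.5, 7.6, 0, 0, 0, -43.5, -29.5, 7.6, 0, 0, 0, -43.5, -29.5, 7.6, 0, 0, 0, -43.5, -29.5, 7.6, 0, 0, 0, 0, 0, 0, 0, 0, 0, 0, 0, 0, 0, 0, 0]
  hand: 100

```text
clock: 3.15
eef_pos: [0.6587, 0.1269, 0.1505]
tool_rot: [0.0, 1.0, 0.0, -0.001]
ft_force: [0.1, 0.4, -0.4]
grip_width: 0.0853
```

```bash
python3 - <<'E'
from h import *
o=bot.get_obs(); print(o["eef_pos"],o["tool_rot"],o["joint_pos"])
c=bot.camera("wrist"); cv2.imwrite("pics/w1.png",c["frame"]); print(c["cam_to_world"].round(3))
c=bot.camera("side"); cv2.imwrite("pics/s1.png",c["frame"])
E
```

```text
[0.65870153 0.1269082  0.15049704] [ 9.71817182e-05  9.99999701e-01  9.09082372e-05 -7.61589726e-04] [1.90128632e-01 6.32042995e-01 3.68311102e-01 1.30852576e+00
 4.66540416e-04 1.90322655e-01]
[[-0.     0.959  0.282  0.587]
 [ 1.     0.    -0.     0.127]
 [-0.     0.282 -0.959  0.283]
 [ 0.     0.     0.     1.   ]]
```

View pics/w1.png

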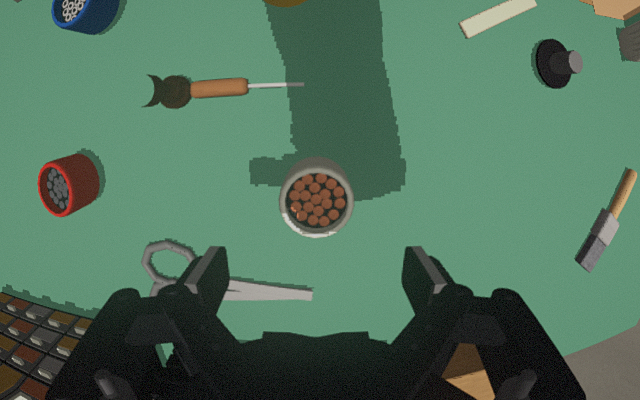

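The wrist view puts the white pot rim at (316,200), which works out to about (0.657,0.1277) and agrees with the tool position. Now I'll descend and grip.

Emit:
play_rows:
  plan: [0.5, 0, 25, 0, 0, 0, 0, 0, 30, 0, 0, 0, 0, 0, 30, 0, 0, 0, 0, 0, 22, 0, 0, 0, 0, 0, 16.5, 0, 0, 0, 0, 0, 0, 0, 0, 0, 0, 0, 0, 0, 0, 0]
  hand: 100

```text
clock: 4.12
eef_pos: [0.6594, 0.1274, 0.0289]
tool_rot: [-0.0, 1.0, 0.0, 0.001]
ft_force: [0.6, 0.1, -0.3]
grip_width: 0.0854
```

Emit:
play_rows:
  plan: [0, 0, 0, 0, 0, 0, 0, 0, 0, 0, 0, 0, 0, 0, 0, 0, 0, 0, 0, 0, 0, 0, 0, 0, 0, 0, 0, 0, 0, 0, 0, 0, 0, 0, 0, 0, 0, 0, 0, 0, 0, 0, 0, 0, 0, 0, 0, 0]
  hand: 0

```text
clock: 5.12
eef_pos: [0.6599, 0.1271, 0.0293]
tool_rot: [-0.0, 1.0, 0.0, 0.001]
ft_force: [-1.0, -0.1, 5.9]
grip_width: 0.0584
```

Emit:
play_rows:
  plan: [0, 0, -5, 0, 0, 0, 0, 0, -15, 0, 0, 0, 0, 0, -25, 0, 0, 0, 0, 0, -25, 0, 0, 0, 0, 0, -25, 0, 0, 0, 0, 0, -20, 0, 0, 0, 0, 0, -10, 0, 0, 0, 0, 0, 0, 0, 0, 0]

```text
clock: 6.12
eef_pos: [0.6591, 0.127, 0.1535]
tool_rot: [-0.0, 1.0, 0.0, 0.001]
ft_force: [0.3, -0.1, -2.3]
grip_width: 0.0583
```

Emit:
play_rows:
  plan: [3, -13, 0, 0, 0, 0, 7, -27, 0, 0, 0, 0, 9, -37, 0, 0, 0, 0, 9, -37, 0, 0, 0, 0, 9, -37, 0, 0, 0, 0, 9, -37, 0, 0, 0, 0, 9, -37, 0, 0, 0, 0, 9, -37, 0, 0, 0, 0, 9, -37, 0, 0, 0, 0, 9, -37, 0, 0, 0, 0, 9, -37, 0, 0, 0, 0, 9, -37, 0, 0, 0, 0, 9, -37, 0, 0, 0, 0, 9, -37, 0, 0, 0, 0, 8, -33, 0, 0, 0, 0, 4, -15, 0, 0, 0, 0, 1, -2, 0, 0, 0, 0, 0, 0, 0, 0, 0, 0, 0, 0, 0, 0, 0, 0]

```text
clock: 8.5
eef_pos: [0.5283, -0.4058, 0.1527]
tool_rot: [-0.001, 1.0, 0.0, -0.0]
ft_force: [-0.4, -0.4, -2.0]
grip_width: 0.0584
```

```bash
python3 - <<'E'
from h import *
o=bot.get_obs(); print(o["eef_pos"],o["tool_rot"],o["grip_width"],o["ft_force"],o["joint_pos"].round(2))
ims=[]
for n in ["wrist","side","scene"]:
    c=bot.camera(n); cv2.imwrite(f"pics/{n}2.png",c["frame"]); 
E
```

```text
[ 0.52831104 -0.40576152  0.15267532] [-1.00257850e-03  9.99999474e-01  2.13555448e-04 -3.40509927e-05] 0.05839763825941822 [-0.3820949  -0.36047622 -1.98597283] [-0.66  0.62  0.35  1.3   0.   -0.66]
```

View pics/wrist2.png

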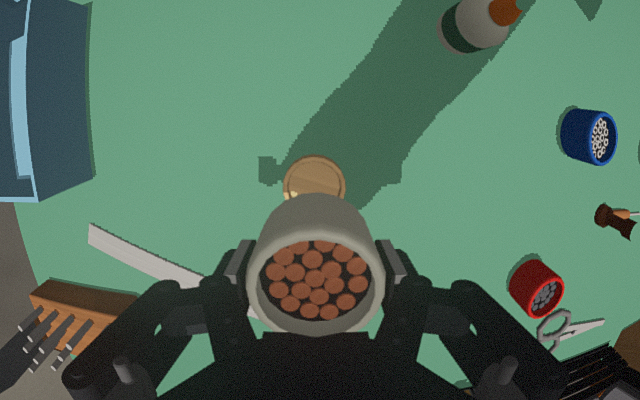

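View pics/side2.png

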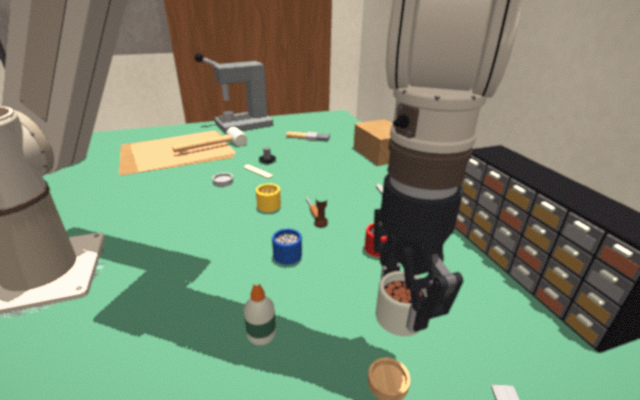

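The pot is held upright, and the wooden stand shows ahead of it at (314,183). I'll measure both in the wrist view.

```bash
cat >> h.py <<'E'
def wcloud(c,m=None):
    z=c["range_z"].astype(float); m=(z>0) if m is None else m&(z>0)
    v,u=np.nonzero(m); z=z[v,u]; K=c["K"]
    dx,dy=(u-K[0,2])/K[0,0],(v-K[1,2])/K[1,1]; r=np.hypot(dx,dy)+1e-9; t=np.tan(np.minimum(r,1.5))/r
    P=np.c_[dx*t*z,dy*t*z,z]; T=c["cam_to_world"]; return P@T[:3,:3].T+T[:3,3]
def circ(P,lo,hi):
    b=P[(P[:,2]>lo)&(P[:,2]<hi)]
    (x,y),r=cv2.minEnclosingCircle(b[:,:2].astype(np.float32)); return np.round([x,y,r],4),len(b)
def circfit(P,lo,hi):
    "algebraic+robust circle on rim points, free radius"
    b=P[(P[:,2]>lo)&(P[:,2]<hi)]
    s=least_squares(lambda q:np.hypot(b[:,0]-q[0],b[:,1]-q[1])-q[2],[*b[:,:2].mean(0),.027],loss="soft_l1",f_scale=.001)
    return s.x.round(4),len(b)
def show(n,cam):
    c=bot.camera(cam)
    for o in bot.outline_of(n,cam)[:2]:
        P=(wcloud if cam=="wrist" else cloud)(c,o["mask"]); zt=np.percentile(P[:,2],97)
        print(cam,n,round(o["p"],2),np.round(o["point"]),"ztop",zt.round(4),"mid-extent",((P.min(0)+P.max(0))/2).round(4),"enc",*circ(P,zt-.004,zt+.004),"fit",*circfit(P,zt-.004,zt+.004))
E
python3 - <<'E'
from h import *
for n in ["white_pot_mid","wood_stand_top"]:
    for cam in ["wrist","side","scene"]: show(n,cam)
print(bot.get_obs()["eef_pos"])
E
```

```text
wrist white_pot_mid 0.94 [269. 318.] ztop 0.1809 mid-extent [ 0.5265 -0.4113  0.1088] enc [ 0.5274 -0.4061  0.0293] 3795 fit [ 0.5273 -0.4063  0.0262] 3795
side white_pot_mid 0.55 [300. 395.] ztop 0.1795 mid-extent [ 0.5927 -0.326   0.1097] enc [ 0.5268 -0.4075  0.0319] 327 fit [ 0.5277 -0.4081  0.0266] 327
scene white_pot_mid 0.53 [105. 262.] ztop 0.1798 mid-extent [ 0.5009 -0.5154  0.0969] enc [ 0.5348 -0.4067  0.0294] 39 fit [ 0.5288 -0.4046  0.0265] 39
wrist wood_stand_top 0.65 [178. 315.] ztop 0.0198 mid-extent [ 0.5201 -0.4059  0.0679] enc [ 0.527  -0.4069  0.0285] 584 fit [ 0.5266 -0.407   0.0257] 584
side wood_stand_top 0.8 [379. 388.] ztop 0.0178 mid-extent [ 0.5318 -0.4018  0.0079] enc [ 0.5276 -0.4086  0.029 ] 429 fit [ 0.5271 -0.4086  0.026 ] 429
scene wood_stand_top 0.47 [142. 273.] ztop 0.0196 mid-extent [ 0.5202 -0.41    0.009 ] enc [ 0.5291 -0.4044  0.0293] 45 fit [ 0.5281 -0.4037  0.0254] 45
[ 0.52774272 -0.40714845  0.15257722]
```

The pot and stand are aligned within about 1 mm. I'll lower the pot.

Emit:
play_rows:
  plan: [0, 0, 10, 0, 0, 0, 0, 0, 25, 0, 0, 0, 0, 0, 25, 0, 0, 0, 0, 0, 20, 0, 0, 0, 0, 0, 12, 0, 0, 0, 0, 0, 8, 0, 0, 0, 0, 0, 6, 0, 0, 0, 0, 0, 5, 0, 0, 0, 0, 0, 4, 0, 0, 0, 0, 0, 0, 0, 0, 0, 0, 0, 0, 0, 0, 0]

```text
clock: 10.62
eef_pos: [0.5281, -0.4074, 0.0393]
tool_rot: [-0.0, 1.0, -0.0, 0.001]
ft_force: [-2.0, 2.1, 6.3]
grip_width: 0.0581
```

Emit:
play_rows:
  plan: [0, 0, 0, 0, 0, 0, 0, 0, 0, 0, 0, 0, 0, 0, 0, 0, 0, 0, 0, 0, 0, 0, 0, 0, 0, 0, 0, 0, 0, 0, 0, 0, 0, 0, 0, 0]
  hand: 100

```text
clock: 11.38
eef_pos: [0.5278, -0.4071, 0.0375]
tool_rot: [-0.0, 1.0, 0.0, -0.0]
ft_force: [-0.0, 0.1, -0.1]
grip_width: 0.0855
```

Emit:
play_rows:
  plan: [0, 0, -20, 0, 0, 0, 0, 0, -30, 0, 0, 0, 0, 0, -30, 0, 0, 0, 0, 0, -30, 0, 0, 0, 0, 0, -15, 0, 0, 0, 0, 0, 0, 0, 0, 0]

```text
clock: 12.12
eef_pos: [0.5284, -0.4076, 0.1637]
tool_rot: [-0.0, 1.0, -0.001, 0.001]
ft_force: [0.3, 1.0, -0.3]
grip_width: 0.0854
```

```bash
python3 - <<'E'
from h import *
for n in ["white_pot_mid"]:
    for cam in ["wrist","side","scene"]: show(n,cam)
for cam in ["wrist","side"]:
    cv2.imwrite(f"pics/{cam}3.png",bot.camera(cam)["frame"])
for n in ["yellow_pot_mid"]:
    for cam in ["wrist","side","scene"]: show(n,cam)
print(bot.get_obs()["eef_pos"])
E
```

```text
wrist white_pot_mid 0.39 [323. 563.] ztop 0.0111 mid-extent [0.7569 0.0269 0.0055] enc [0.7559 0.0277 0.0974] 511 fit [0.5615 0.0756 0.2117] 511
side white_pot_mid 0.8 [364. 391.] ztop 0.0655 mid-extent [ 0.5439 -0.3963  0.0319] enc [ 0.5279 -0.4089  0.0294] 471 fit [ 0.5278 -0.4092  0.0265] 471
scene white_pot_mid 0.61 [134. 268.] ztop 0.067 mid-extent [ 0.5033 -0.4599  0.0328] enc [ 0.5285 -0.4059  0.0312] 60 fit [ 0.5286 -0.4039  0.026 ] 60
wrist yellow_pot_mid 0.45 [150. 639.] ztop 0.0149 mid-extent [0.4666 0.0763 0.0091] enc [0.4674 0.0723 0.0118] 24 fit [0.4655 0.1051 0.0339] 24
side yellow_pot_mid 0.94 [198. 269.] ztop 0.0546 mid-extent [0.4629 0.0984 0.0325] enc [0.4631 0.0988 0.0299] 100 fit [0.4641 0.0983 0.0264] 100
scene yellow_pot_mid 0.94 [219. 394.] ztop 0.0564 mid-extent [0.4425 0.0857 0.0282] enc [0.4671 0.1015 0.0309] 109 fit [0.4651 0.1027 0.0267] 109
[ 0.52780295 -0.40711584  0.16256888]
```

View pics/side3.png

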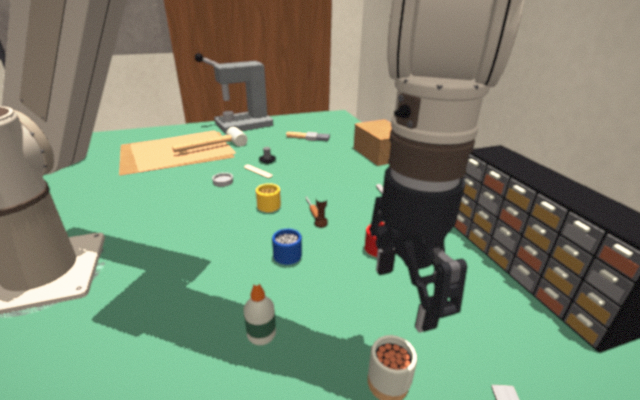

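View pics/wrist3.png

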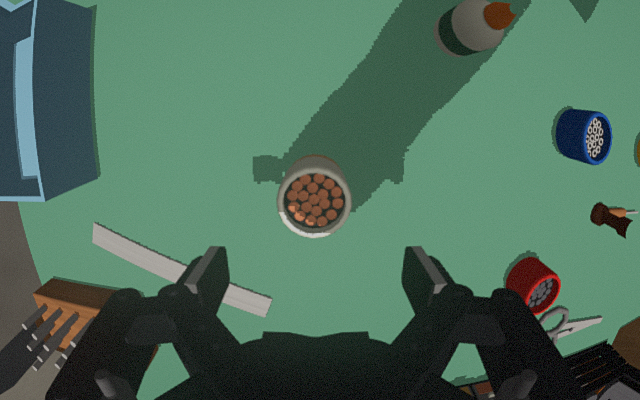

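White is seated: its rim is about 10 mm above where a pot's rim stands on the table, as expected. Next is yellow.

Emit:
play_rows:
  plan: [3, 20, 0, 0, 0, 0, 5, 42, 0, 0, 0, 0, 5, 42, 0, 0, 0, 0, 5, 42, 0, 0, 0, 0, 5, 42, 0, 0, 0, 0, 5, 42, 0, 0, 0, 0, 5, 42, 0, 0, 0, 0, 5, 42, 0, 0, 0, 0, 5, 42, 0, 0, 0, 0, 5, 42, 0, 0, 0, 0, 5, 42, 0, 0, 0, 0, 5, 42, 0, 0, 0, 0, 5.5, 26, 0, 0, 0, 0, 0, 0, 0, 0, 0, 0, 0, 0, 0, 0, 0, 0]
  hand: 100

```text
clock: 14.7
eef_pos: [0.4644, 0.1005, 0.1628]
tool_rot: [-0.0, 1.0, -0.0, 0.0]
ft_force: [0.9, -0.7, -0.4]
grip_width: 0.0855
```

```bash
python3 - <<'E'
from h import *
show("yellow_pot_mid","wrist")
cv2.imwrite(f"pics/w4.png",bot.camera("wrist")["frame"])
print(bot.get_obs()["eef_pos"])
E
```

```text
wrist yellow_pot_mid 0.58 [192. 315.] ztop 0.0575 mid-extent [0.4747 0.0983 0.0295] enc [0.4643 0.1006 0.0298] 1154 fit [0.464  0.1009 0.0266] 1154
[0.46441197 0.09996062 0.16265171]
```

View pics/w4.png

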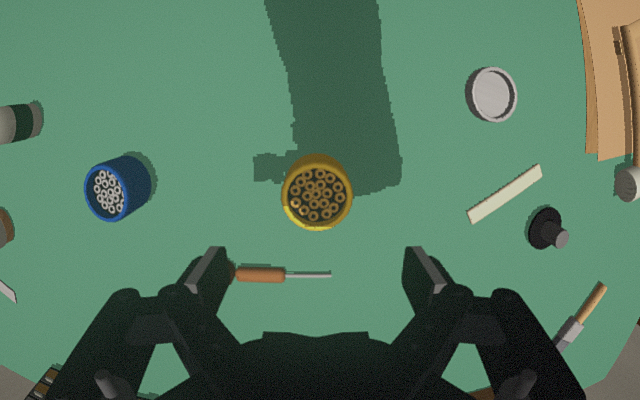

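Emit:
play_rows:
  plan: [0, 0.7, 25, 0, 0, 0, 0, 0, 35, 0, 0, 0, 0, 0, 35, 0, 0, 0, 0, 0, 24, 0, 0, 0, 0, 0, 15, 0, 0, 0, 0, 0, 0, 0, 0, 0, 0, 0, 0, 0, 0, 0]
  hand: 100

```text
clock: 15.72
eef_pos: [0.4648, 0.1012, 0.0292]
tool_rot: [0.0, 1.0, 0.0, 0.0]
ft_force: [0.3, -0.2, -1.2]
grip_width: 0.0856
```

Emit:
play_rows:
  plan: [0, 0, 0, 0, 0, 0, 0, 0, 0, 0, 0, 0, 0, 0, 0, 0, 0, 0, 0, 0, 0, 0, 0, 0, 0, 0, 0, 0, 0, 0, 0, 0, 0, 0, 0, 0, 0, 0, 0, 0, 0, 0]
  hand: 0

```text
clock: 16.6
eef_pos: [0.4653, 0.1017, 0.0298]
tool_rot: [-0.0, 1.0, 0.0, 0.001]
ft_force: [-0.8, -1.7, 6.1]
grip_width: 0.0584
```

Emit:
play_rows:
  plan: [0, 0, -5, 0, 0, 0, 0, 0, -15, 0, 0, 0, 0, 0, -25, 0, 0, 0, 0, 0, -30, 0, 0, 0, 0, 0, -30, 0, 0, 0, 0, 0, -30, 0, 0, 0, 0, 0, -15, 0, 0, 0, 0, 0, 0, 0, 0, 0]

```text
clock: 17.6
eef_pos: [0.4648, 0.1018, 0.1797]
tool_rot: [-0.0, 1.0, 0.0, 0.001]
ft_force: [-0.5, 0.0, -2.1]
grip_width: 0.0583
```

Emit:
play_rows:
  plan: [-3, -15, 0, 0, 0, 0, -5, -32, 0, 0, 0, 0, -5, -40, 0, 0, 0, 0, -5, -40, 0, 0, 0, 0, -5, -40, 0, 0, 0, 0, -5, -40, 0, 0, 0, 0, -5, -40, 0, 0, 0, 0, -5, -40, 0, 0, 0, 0, -5, -40, 0, 0, 0, 0, -5, -40, 0, 0, 0, 0, -5, -40, 0, 0, 0, 0, -5, -40, 0, 0, 0, 0, -5, -38, 0, 0, 0, 0, 0, -24, 0, 0, 0, 0, 0, 0, 0, 0, 0, 0, 0, 0, 0, 0, 0, 0, 0, 0, 0, 0, 0, 0]

```text
clock: 19.73
eef_pos: [0.5271, -0.4064, 0.1782]
tool_rot: [-0.001, 1.0, 0.0, -0.0]
ft_force: [-0.1, -0.1, -1.5]
grip_width: 0.0584
```

```bash
python3 - <<'E'
from h import *
for cam in ["wrist","side","scene"]:
  for n in ["yellow_pot_mid","white_pot_mid"]: show(n,cam)
cv2.imwrite(f"pics/w5.png",bot.camera("wrist")["frame"])
print(bot.get_obs()["eef_pos"])
E
```

```text
wrist yellow_pot_mid 0.59 [267. 315.] ztop 0.2057 mid-extent [ 0.6114 -0.391   0.1204] enc [ 0.5262 -0.4068  0.0295] 3912 fit [ 0.5256 -0.4066  0.0262] 3912
wrist yellow_pot_mid 0.51 [280. 526.] ztop 0.0571 mid-extent [ 0.6455 -0.1316  0.0295] enc [ 0.647  -0.1394  0.0302] 409 fit [ 0.6462 -0.1395  0.0265] 409
wrist white_pot_mid 0.72 [176. 315.] ztop 0.0676 mid-extent [ 0.5185 -0.4111  0.0811] enc [ 0.5268 -0.4075  0.0293] 650 fit [ 0.528  -0.4075  0.0268] 650
side yellow_pot_mid 0.88 [288. 396.] ztop 0.2043 mid-extent [ 0.5521 -0.3772  0.1152] enc [ 0.5274 -0.4087  0.03  ] 339 fit [ 0.526  -0.4084  0.0263] 339
side white_pot_mid 0.68 [364. 391.] ztop 0.0655 mid-extent [ 0.5456 -0.3898  0.0323] enc [ 0.5279 -0.4084  0.0295] 477 fit [ 0.5279 -0.4091  0.0266] 477
side white_pot_mid 0.58 [395. 379.] ztop 0.0171 mid-extent [ 0.5214 -0.4156  0.0087] enc [ 0.5173 -0.4194  0.0251] 48 fit [ 0.5287 -0.4077  0.0291] 48
scene yellow_pot_mid 0.61 [ 95. 263.] ztop 0.2047 mid-extent [ 0.4989 -0.5171  0.142 ] enc [ 0.5338 -0.4069  0.0307] 42 fit [ 0.5275 -0.405   0.0273] 42
scene white_pot_mid 0.77 [134. 269.] ztop 0.0668 mid-extent [ 0.5035 -0.4509  0.0329] enc [ 0.5285 -0.4055  0.0308] 61 fit [ 0.5285 -0.4043  0.026 ] 61
[ 0.52730061 -0.40739071  0.178599  ]
```

View pics/w5.png

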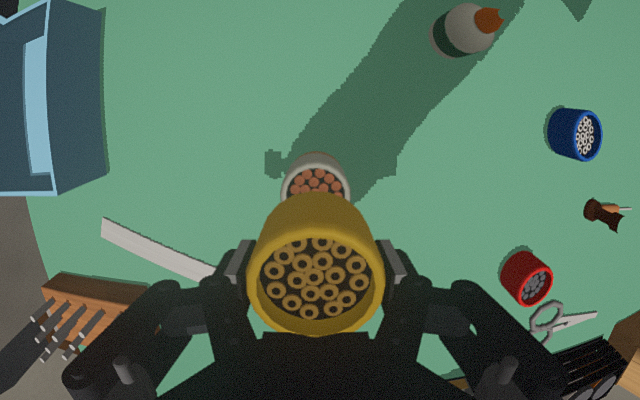

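Emit:
play_rows:
  plan: [-1.6, -0.5, 10, 0, 0, 0, 0, 0, 22, 0, 0, 0, 0, 0, 20, 0, 0, 0, 0, 0, 12, 0, 0, 0, 0, 0, 8, 0, 0, 0, 0, 0, 6, 0, 0, 0, 0, 0, 5, 0, 0, 0, 0, 0, 5, 0, 0, 0, 0, 0, 4, 0, 0, 0, 0, 0, 0, 0, 0, 0, 0, 0, 0, 0, 0, 0]

```text
clock: 21.75
eef_pos: [0.5291, -0.408, 0.0878]
tool_rot: [-0.0, 1.0, -0.0, 0.001]
ft_force: [-2.0, 2.5, 5.1]
grip_width: 0.0585
```

Emit:
play_rows:
  plan: [0, 0, 0, 0, 0, 0, 0, 0, 0, 0, 0, 0, 0, 0, 0, 0, 0, 0, 0, 0, 0, 0, 0, 0, 0, 0, 0, 0, 0, 0, 0, 0, 0, 0, 0, 0]
  hand: 100

```text
clock: 22.5
eef_pos: [0.5289, -0.4079, 0.0866]
tool_rot: [-0.0, 1.0, -0.0, 0.0]
ft_force: [-0.4, -0.6, -0.6]
grip_width: 0.0855
```

Emit:
play_rows:
  plan: [0, 0, -15, 0, 0, 0, 0, 0, -25, 0, 0, 0, 0, 0, -30, 0, 0, 0, 0, 0, -20, 0, 0, 0, 0, 0, -5, 0, 0, 0, 0, 0, 0, 0, 0, 0]

```text
clock: 23.25
eef_pos: [0.529, -0.4079, 0.182]
tool_rot: [-0.0, 1.0, -0.0, 0.0]
ft_force: [-0.0, 0.2, -0.3]
grip_width: 0.0852
```

```bash
python3 - <<'E'
from h import *
for cam in ["wrist","side","scene"]:
  for n in ["yellow_pot_mid"]: show(n,cam)
for cam in ["scene","side"]: show("lid_knob",cam)
cv2.imwrite(f"pics/s6.png",bot.camera("side")["frame"])
print(bot.get_obs()["eef_pos"])
E
```

```text
wrist yellow_pot_mid 0.73 [208. 316.] ztop 0.1154 mid-extent [ 0.5561 -0.4085  0.0583] enc [ 0.5284 -0.4082  0.0296] 1597 fit [ 0.5282 -0.4082  0.0266] 1597
side yellow_pot_mid 0.94 [340. 397.] ztop 0.1134 mid-extent [ 0.5635 -0.3689  0.0562] enc [ 0.5281 -0.4092  0.0299] 525 fit [ 0.5283 -0.4099  0.0266] 525
scene yellow_pot_mid 0.63 [122. 269.] ztop 0.114 mid-extent [ 0.5273 -0.4652  0.0571] enc [ 0.5282 -0.4049  0.0303] 58 fit [ 0.5295 -0.4055  0.0266] 58
scene lid_knob 0.68 [308. 463.] ztop 0.0468 mid-extent [0.5127 0.3809 0.0233] enc [0.5182 0.3844 0.0122] 93 fit [0.5192 0.3847 0.0084] 93
side lid_knob 0.58 [156. 264.] ztop 0.0438 mid-extent [0.517  0.4    0.0206] enc [0.5181 0.3816 0.0133] 20 fit [0.5162 0.378  0.0078] 20
[ 0.52883867 -0.40787086  0.18137382]
```

View pics/s6.png

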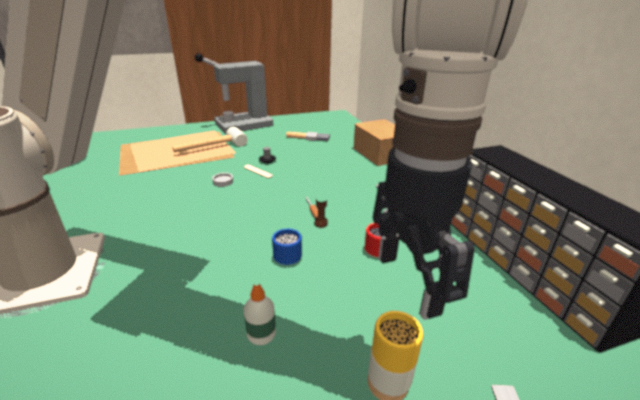

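Yellow is seated; its rim is at about 0.114. Next is the lid.

Emit:
play_rows:
  plan: [1, 20, 0, 0, 0, 0, 1, 40, 0, 0, 0, 0, 1, 45, 0, 0, 0, 0, 1, 45, 0, 0, 0, 0, 1, 45, 0, 0, 0, 0, 1, 45, 0, 0, 0, 0, 1, 45, 0, 0, 0, 0, 1, 45, 0, 0, 0, 0, 1, 45, 0, 0, 0, 0, 1, 45, 0, 0, 0, 0, 1, 45, 0, 0, 0, 0, 0, 45, 0, 0, 0, 0, 0, 45, 0, 0, 0, 0, 0, 45, 0, 0, 0, 0, 0, 45, 0, 0, 0, 0, 0, 45, 0, 0, 0, 0, 0, 45, 0, 0, 0, 0, 0, 40, 0, 0, 0, 0, 0, 16, 0, 0, 0, 0, 0, 0, 0, 0, 0, 0]
  hand: 100

```text
clock: 26.3
eef_pos: [0.5175, 0.3835, 0.1812]
tool_rot: [-0.001, 1.0, -0.0, -0.0]
ft_force: [0.1, -0.1, 0.8]
grip_width: 0.0853
```

```bash
python3 - <<'E'
from h import *
for n in ["lid_knob"]: show(n,"wrist")
c=bot.camera("wrist"); P=wcloud(c,bot.outline_of("lid_knob","wrist")[0]["mask"])
print(circ(P,.009,.016),circ(P,.042,.05))
cv2.imwrite(f"pics/w7.png",c["frame"])
print(bot.get_obs()["eef_pos"])
E
```

```text
wrist lid_knob 0.74 [176. 318.] ztop 0.0476 mid-extent [0.5192 0.3837 0.0243] enc [0.5181 0.3831 0.0127] 518 fit [0.5177 0.3834 0.0082] 518
(array([0.5182, 0.3834, 0.0283]), 1701) (array([0.518 , 0.3834, 0.0123]), 527)
[0.51803035 0.38154739 0.1818116 ]
```

View pics/w7.png

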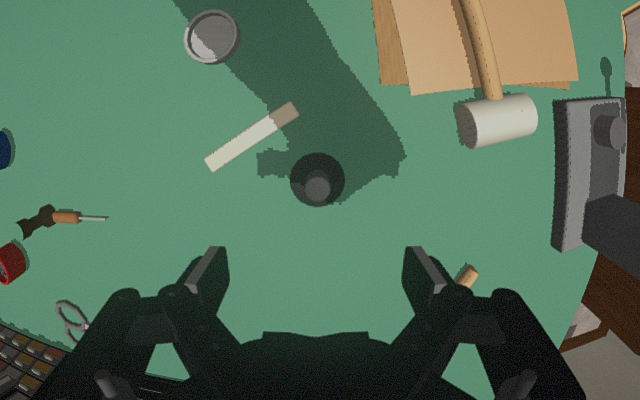

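Emit:
play_rows:
  plan: [0, 0.8, 20, 0, 0, 0, 0, 0, 35, 0, 0, 0, 0, 0, 35, 0, 0, 0, 0, 0, 30, 0, 0, 0, 0, 0, 20, 0, 0, 0, 0, 0, 11.5, 0, 0, 0, 0, 0, 0, 0, 0, 0, 0, 0, 0, 0, 0, 0]
  hand: 100

```text
clock: 27.5
eef_pos: [0.5186, 0.3841, 0.0314]
tool_rot: [0.0, 1.0, 0.001, 0.001]
ft_force: [-0.0, 0.2, -0.4]
grip_width: 0.0855
```

Emit:
play_rows:
  plan: [0, 0, 0, 0, 0, 0, 0, 0, 0, 0, 0, 0, 0, 0, 0, 0, 0, 0, 0, 0, 0, 0, 0, 0, 0, 0, 0, 0, 0, 0, 0, 0, 0, 0, 0, 0, 0, 0, 0, 0, 0, 0, 0, 0, 0, 0, 0, 0, 0, 0, 0, 0, 0, 0]
  hand: 0

```text
clock: 28.62
eef_pos: [0.518, 0.3842, 0.0305]
tool_rot: [-0.0, 1.0, 0.0, 0.0]
ft_force: [-0.3, 0.5, 4.3]
grip_width: 0.0225
```

Emit:
play_rows:
  plan: [0, 0, -5, 0, 0, 0, 0, 0, -20, 0, 0, 0, 0, 0, -30, 0, 0, 0, 0, 0, -40, 0, 0, 0, 0, 0, -40, 0, 0, 0, 0, 0, -40, 0, 0, 0, 0, 0, -20, 0, 0, 0, 0, 0, 0, 0, 0, 0]

```text
clock: 29.62
eef_pos: [0.5183, 0.3842, 0.2266]
tool_rot: [-0.0, 1.0, 0.001, 0.001]
ft_force: [0.1, -0.1, -0.2]
grip_width: 0.0226
```

Emit:
play_rows:
  plan: [-1, -20, 0, 0, 0, 0, -1, -40, 0, 0, 0, 0, -1, -45, 0, 0, 0, 0, -1, -45, 0, 0, 0, 0, -1, -45, 0, 0, 0, 0, -1, -45, 0, 0, 0, 0, -1, -45, 0, 0, 0, 0, -1, -45, 0, 0, 0, 0, -1, -45, 0, 0, 0, 0, -1, -45, 0, 0, 0, 0, 0, -45, 0, 0, 0, 0, 0, -45, 0, 0, 0, 0, 0, -45, 0, 0, 0, 0, 0, -45, 0, 0, 0, 0, 0, -45, 0, 0, 0, 0, 0, -45, 0, 0, 0, 0, 0, -45, 0, 0, 0, 0, 0, -40, 0, 0, 0, 0, 0, -17, 0, 0, 0, 0, 0, 0, 0, 0, 0, 0]

```text
clock: 32.12
eef_pos: [0.5266, -0.4088, 0.222]
tool_rot: [0.001, 1.0, 0.001, -0.002]
ft_force: [0.4, 0.0, -0.4]
grip_width: 0.0221
```

```bash
python3 - <<'E'
from h import *
for cam in ["wrist","side","scene"]:
  show("yellow_pot_mid",cam)
  c=bot.camera(cam); L=bot.outline_of("lid_knob",cam)
  if L:
    P=(wcloud if cam=="wrist" else cloud)(c,L[0]["mask"]); zt=np.percentile(P[:,2],97); print(L[0]["p"],L[0]["point"],zt,circ(P,zt-.004,zt+.004),circ(P,zt-.036,zt-.03))
  cv2.imwrite(f"pics/{cam}8.png",c["frame"])
print(bot.get_obs()["eef_pos"])
E
```

```text
wrist yellow_pot_mid 0.73 [182. 315.] ztop 0.1157 mid-extent [ 0.5249 -0.4092  0.102 ] enc [ 0.5282 -0.4084  0.0294] 681 fit [ 0.5285 -0.4083  0.0267] 681
0.77 [235.1, 316.9] 0.2403710964632285 (array([ 0.5277, -0.4074,  0.0122]), 1947) (array([ 0.525 , -0.4072,  0.0279]), 3156)
side yellow_pot_mid 0.7 [342. 396.] ztop 0.1133 mid-extent [ 0.5624 -0.3675  0.0554] enc [ 0.5287 -0.4095  0.0298] 532 fit [ 0.5283 -0.4099  0.0267] 532
0.61 [276.6, 405.0] 0.23970337481373383 (array([ 0.524 , -0.4049,  0.0114]), 107) (array([ 0.528 , -0.4084,  0.028 ]), 844)
scene yellow_pot_mid 0.8 [120. 269.] ztop 0.1145 mid-extent [ 0.481  -0.4912  0.057 ] enc [ 0.5296 -0.406   0.0315] 58 fit [ 0.5292 -0.4051  0.0266] 58
0.68 [85.0, 263.1] 0.21239324944474708 (array([ 0.532 , -0.3995,  0.0216]), 19) (array([0., 0., 0.]), 0)
[ 0.52803295 -0.40783906  0.22534824]
```

View pics/wrist8.png

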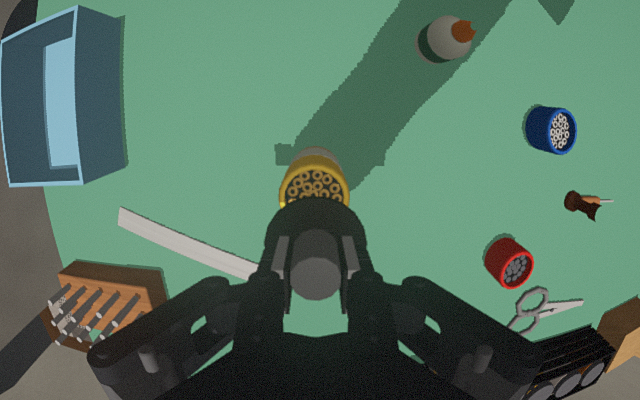

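View pics/side8.png

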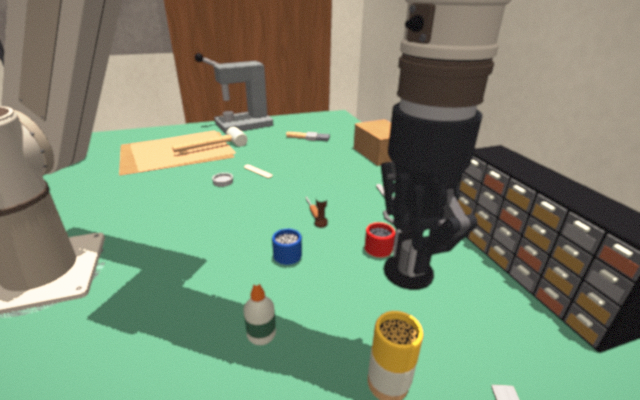

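Emit:
play_rows:
  plan: [-0.8, -0.5, 10, 0, 0, 0, 0, 0, 20, 0, 0, 0, 0, 0, 20, 0, 0, 0, 0, 0, 12, 0, 0, 0, 0, 0, 8, 0, 0, 0, 0, 0, 6, 0, 0, 0, 0, 0, 5, 0, 0, 0, 0, 0, 4, 0, 0, 0, 0, 0, 4, 0, 0, 0, 0, 0, 0, 0, 0, 0, 0, 0, 0, 0, 0, 0]

```text
clock: 34.1
eef_pos: [0.5289, -0.4088, 0.1364]
tool_rot: [-0.0, 1.0, -0.0, 0.0]
ft_force: [-0.2, -0.7, 1.1]
grip_width: 0.0222
```

Emit:
play_rows:
  plan: [0, 0, 0.5, 0, 0, 0, 0, 0, 0, 0, 0, 0]

```text
clock: 34.35
eef_pos: [0.5289, -0.4088, 0.1363]
tool_rot: [-0.0, 1.0, -0.0, 0.0]
ft_force: [0.4, 1.0, 2.8]
grip_width: 0.022
```

Emit:
play_rows:
  plan: [0, 0, 0, 0, 0, 0, 0, 0, 0, 0, 0, 0, 0, 0, 0, 0, 0, 0, 0, 0, 0, 0, 0, 0, 0, 0, 0, 0, 0, 0, 0, 0, 0, 0, 0, 0]
  hand: 100

```text
clock: 35.1
eef_pos: [0.5287, -0.4086, 0.1356]
tool_rot: [-0.0, 1.0, 0.0, 0.0]
ft_force: [-0.8, -0.5, -0.6]
grip_width: 0.0852
```

Emit:
play_rows:
  plan: [0, 0, -15, 0, 0, 0, 0, 0, -25, 0, 0, 0, 0, 0, -30, 0, 0, 0, 0, 0, -15, 0, 0, 0, 0, 0, 0, 0, 0, 0]

```text
clock: 35.72
eef_pos: [0.5294, -0.4092, 0.2226]
tool_rot: [-0.0, 1.0, -0.001, 0.001]
ft_force: [0.3, -1.2, -1.1]
grip_width: 0.0855
```

```bash
python3 - <<'E'
from h import *
for cam in ["wrist","side","scene"]:
  c=bot.camera(cam); L=bot.outline_of("lid_knob",cam)
  if L:
    P=(wcloud if cam=="wrist" else cloud)(c,L[0]["mask"]); zt=np.percentile(P[:,2],97); print(L[0]["p"],L[0]["point"],zt,circ(P,zt-.004,zt+.004),circ(P,zt-.036,zt-.03))
  cv2.imwrite(f"pics/{cam}9.png",c["frame"])
for cam in ["side","scene"]: show("blue_pot_mid",cam)
print(bot.get_obs()["eef_pos"])
E
```

```text
0.96 [194.2, 315.3] 0.15339836418332908 (array([ 0.5292, -0.4088,  0.0121]), 838) (array([ 0.5293, -0.409 ,  0.0282]), 2490)
0.95 [325.6, 399.5] 0.15124876686679908 (array([ 0.5285, -0.4107,  0.0117]), 243) (array([ 0.5298, -0.4097,  0.0287]), 936)
0.68 [110.1, 266.5] 0.15240828535993564 (array([ 0.5291, -0.4053,  0.0121]), 23) (array([ 0.5288, -0.4061,  0.0286]), 97)
side blue_pot_mid 0.84 [245. 284.] ztop 0.0549 mid-extent [ 0.4606 -0.0654  0.0269] enc [ 0.4607 -0.1053  0.0301] 172 fit [ 0.4604 -0.1044  0.0267] 172
side blue_pot_mid 0.6 [318. 257.] ztop 0.0983 mid-extent [ 0.375 -0.243  0.052] enc [ 0.3745 -0.2735  0.0075] 55 fit [ 0.375  -0.2709  0.0068] 55
scene blue_pot_mid 0.65 [179. 348.] ztop 0.0565 mid-extent [ 0.4621 -0.0993  0.034 ] enc [ 0.4613 -0.1007  0.0305] 85 fit [ 0.4617 -0.1     0.0269] 85
[ 0.5285455  -0.40848102  0.22007079]
```

View pics/side9.png

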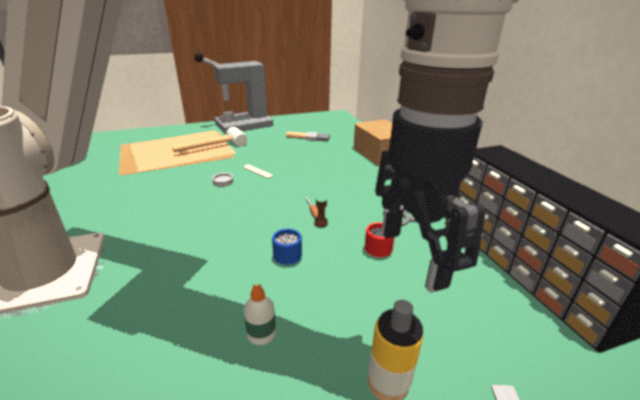

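The lid is seated; its top is at 0.152, as expected. Next is blue.

Emit:
play_rows:
  plan: [7.5, 34, 0, 0, 0, 0, 7.5, 34, 5, 0, 0, 0, 7.5, 34, 5, 0, 0, 0, 7.5, 34, 10, 0, 0, 0, 7.5, 34, 10, 0, 0, 0, 7.5, 34, 10, 0, 0, 0, 7.5, 34, 10, 0, 0, 0, 7.5, 34, 10, 0, 0, 0, 7.5, 34, 0, 0, 0, 0, 0, 0, 0, 0, 0, 0, 0, 0, 0, 0, 0, 0]
  hand: 100

```text
clock: 37.6
eef_pos: [0.4616, -0.1029, 0.161]
tool_rot: [-0.0, 1.0, -0.0, 0.001]
ft_force: [-0.5, 0.1, -0.8]
grip_width: 0.0851
```

```bash
python3 - <<'E'
from h import *
show("blue_pot_mid","wrist")
cv2.imwrite(f"pics/w10.png",bot.camera("wrist")["frame"])
print(bot.get_obs()["eef_pos"])
E
```

```text
wrist blue_pot_mid 0.69 [194. 314.] ztop 0.0575 mid-extent [ 0.4603 -0.1055  0.0298] enc [ 0.4605 -0.1025  0.0298] 1124 fit [ 0.4601 -0.1023  0.0265] 1124
[ 0.46154697 -0.1034782   0.16075716]
```

View pics/w10.png

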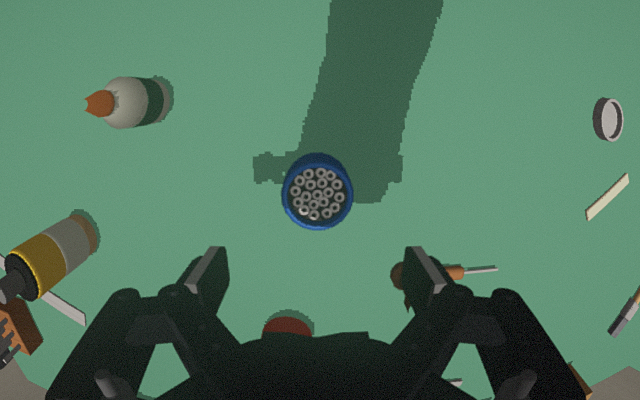

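Emit:
play_rows:
  plan: [0.8, 0.8, 25, 0, 0, 0, 0, 0, 35, 0, 0, 0, 0, 0, 35, 0, 0, 0, 0, 0, 23, 0, 0, 0, 0, 0, 14, 0, 0, 0, 0, 0, 0, 0, 0, 0, 0, 0, 0, 0, 0, 0]
  hand: 100

```text
clock: 38.62
eef_pos: [0.4612, -0.1022, 0.0294]
tool_rot: [0.0, 1.0, -0.0, 0.001]
ft_force: [0.5, 0.1, 0.1]
grip_width: 0.0853
```

Emit:
play_rows:
  plan: [0, 0, 0, 0, 0, 0, 0, 0, 0, 0, 0, 0, 0, 0, 0, 0, 0, 0, 0, 0, 0, 0, 0, 0, 0, 0, 0, 0, 0, 0, 0, 0, 0, 0, 0, 0, 0, 0, 0, 0, 0, 0]
  hand: 0

```text
clock: 39.5
eef_pos: [0.4614, -0.102, 0.0299]
tool_rot: [-0.0, 1.0, -0.0, 0.001]
ft_force: [-1.9, -0.3, 5.6]
grip_width: 0.0587
```

Emit:
play_rows:
  plan: [0, 0, -5, 0, 0, 0, 0, 0, -15, 0, 0, 0, 0, 0, -25, 0, 0, 0, 0, 0, -30, 0, 0, 0, 0, 0, -30, 0, 0, 0, 0, 0, -15, 0, 0, 0, 0, 0, 0, 0, 0, 0]

```text
clock: 40.38
eef_pos: [0.4611, -0.1019, 0.1498]
tool_rot: [-0.0, 1.0, -0.0, 0.001]
ft_force: [0.8, -1.3, -2.1]
grip_width: 0.0583
```

Emit:
play_rows:
  plan: [4, 15, 0, 0, 0, 0, 8, 33, 0, 0, 0, 0, 8, 36, 0, 0, 0, 0, 8, 36, 0, 0, 0, 0, 8, 36, 0, 0, 0, 0, 9, 36, 0, 0, 0, 0, 9, 36, 0, 0, 0, 0, 9, 36, 0, 0, 0, 0, 9, 36, 0, 0, 0, 0, 9, 36, 0, 0, 0, 0, 7, 30, 0, 0, 0, 0, 2.5, 14, 0, 0, 0, 0, 0, 0, 0, 0, 0, 0, 0, 0, 0, 0, 0, 0, 0, 0, 0, 0, 0, 0]

```text
clock: 42.25
eef_pos: [0.3699, 0.2772, 0.1485]
tool_rot: [0.001, 1.0, -0.0, -0.0]
ft_force: [0.1, -0.2, -1.7]
grip_width: 0.0585
```

```bash
python3 - <<'E'
from h import *
for cam in ["wrist","side","scene"]:
  for n in ["blue_pot_mid","steel_stand_top"]: show(n,cam)
cv2.imwrite(f"pics/w11.png",bot.camera("wrist")["frame"])
print(bot.get_obs()["eef_pos"])
E
```

```text
wrist blue_pot_mid 0.62 [270. 313.] ztop 0.1759 mid-extent [0.368  0.2771 0.0963] enc [0.3686 0.2772 0.0294] 3893 fit [0.3684 0.277  0.0262] 3893
wrist steel_stand_top 0.56 [176. 318.] ztop 0.0198 mid-extent [0.3614 0.2798 0.0657] enc [0.3684 0.2783 0.0285] 575 fit [0.3689 0.2782 0.0259] 575
side blue_pot_mid 0.86 [134. 211.] ztop 0.1732 mid-extent [ 0.3694  0.8716 -0.011 ] enc [0.3695 0.2726 0.029 ] 50 fit [0.3691 0.274  0.0265] 50
side steel_stand_top 0.82 [182. 223.] ztop 0.0165 mid-extent [0.3678 0.2758 0.0086] enc [0.3698 0.2758 0.0296] 70 fit [0.3696 0.2757 0.0256] 70
scene blue_pot_mid 0.95 [206. 485.] ztop 0.1743 mid-extent [0.3718 0.2803 0.1517] enc [0.3706 0.2799 0.03  ] 113 fit [0.3707 0.2792 0.0265] 113
scene steel_stand_top 0.89 [252. 469.] ztop 0.0188 mid-extent [0.3637 0.2738 0.0085] enc [0.3694 0.2786 0.0299] 121 fit [0.3705 0.2794 0.0261] 121
[0.3697303  0.27818683 0.14859694]
```

View pics/w11.png

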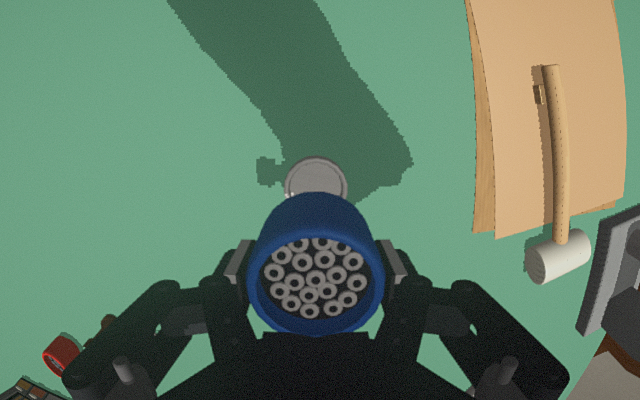

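Emit:
play_rows:
  plan: [0, 0.7, 10, 0, 0, 0, 0, 0, 22, 0, 0, 0, 0, 0, 25, 0, 0, 0, 0, 0, 16, 0, 0, 0, 0, 0, 12, 0, 0, 0, 0, 0, 8, 0, 0, 0, 0, 0, 6, 0, 0, 0, 0, 0, 5, 0, 0, 0, 0, 0, 6, 0, 0, 0, 0, 0, 0, 0, 0, 0, 0, 0, 0, 0, 0, 0]

```text
clock: 44.28
eef_pos: [0.3702, 0.2792, 0.0399]
tool_rot: [-0.0, 1.0, 0.0, 0.001]
ft_force: [-2.8, -1.8, 8.5]
grip_width: 0.0585
```

Emit:
play_rows:
  plan: [0, 0, 0, 0, 0, 0, 0, 0, 0, 0, 0, 0, 0, 0, 0, 0, 0, 0, 0, 0, 0, 0, 0, 0, 0, 0, 0, 0, 0, 0, 0, 0, 0, 0, 0, 0]
  hand: 100

```text
clock: 45.02
eef_pos: [0.3697, 0.2789, 0.0385]
tool_rot: [-0.0, 1.0, -0.0, -0.0]
ft_force: [0.2, 0.4, 0.3]
grip_width: 0.0855
```

Emit:
play_rows:
  plan: [0, 0, -20, 0, 0, 0, 0, 0, -30, 0, 0, 0, 0, 0, -30, 0, 0, 0, 0, 0, -30, 0, 0, 0, 0, 0, -15, 0, 0, 0, 0, 0, 0, 0, 0, 0]

```text
clock: 45.78
eef_pos: [0.3705, 0.2795, 0.1648]
tool_rot: [-0.0, 1.0, 0.001, 0.001]
ft_force: [-0.2, 0.7, 0.3]
grip_width: 0.0854
```

```bash
python3 - <<'E'
from h import *
for cam in ["wrist","side","scene"]:
  for n in ["blue_pot_mid"]: show(n,cam)
for cam in ["side","scene"]:
  for n in ["red_pot_mid"]: show(n,cam)
cv2.imwrite(f"pics/sc12.png",bot.camera("scene")["frame"])
print(bot.get_obs()["eef_pos"])
E
```

```text
wrist blue_pot_mid 0.91 [196. 312.] ztop 0.0676 mid-extent [0.3828 0.2793 0.0341] enc [0.3694 0.2793 0.0296] 1217 fit [0.3693 0.2791 0.0266] 1217
side blue_pot_mid 0.74 [172. 220.] ztop 0.064 mid-extent [0.3753 0.3455 0.031 ] enc [0.3697 0.2758 0.0294] 88 fit [0.3694 0.2762 0.0266] 88
scene blue_pot_mid 0.72 [244. 475.] ztop 0.0661 mid-extent [0.3724 0.2818 0.0437] enc [0.3723 0.2796 0.0305] 130 fit [0.3711 0.2807 0.0265] 130
side red_pot_mid 0.66 [238. 379.] ztop 0.0548 mid-extent [ 0.6451 -0.1407  0.0315] enc [ 0.6465 -0.1409  0.0295] 147 fit [ 0.6463 -0.1403  0.0264] 147
scene red_pot_mid 0.57 [192. 279.] ztop 0.0566 mid-extent [ 0.6308 -0.1667  0.0281] enc [ 0.6478 -0.1359  0.0307] 99 fit [ 0.6474 -0.1357  0.0268] 99
[0.36965366 0.27877766 0.16330078]
```

View pics/sc12.png

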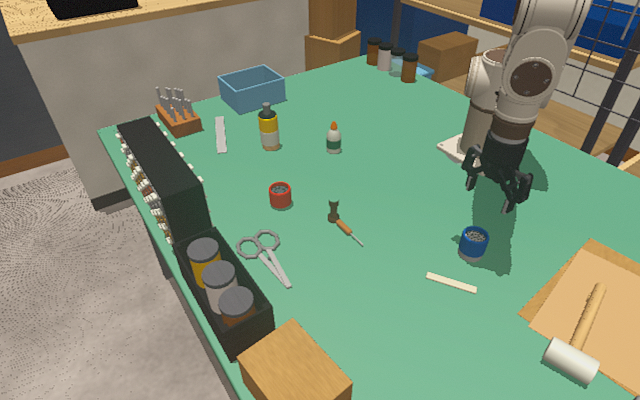

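Blue is seated. Next is red, at about (0.647,-0.138), so I move (+0.277,-0.417).

Emit:
play_rows:
  plan: [-20, -30, 0, 0, 0, 0, -25.7, -38.7, 0, 0, 0, 0, -25.7, -38.7, 0, 0, 0, 0, -25.7, -38.7, 0, 0, 0, 0, -25.7, -38.7, 0, 0, 0, 0, -25.7, -38.7, 0, 0, 0, 0, -25.7, -38.7, 0, 0, 0, 0, -25.7, -38.7, 0, 0, 0, 0, -25.7, -38.7, 0, 0, 0, 0, -25.7, -38.7, 0, 0, 0, 0, -25.7, -38.7, 0, 0, 0, 0, 0, 0, 0, 0, 0, 0, 0, 0, 0, 0, 0, 0]
  hand: 100

```text
clock: 47.95
eef_pos: [0.6463, -0.1379, 0.1629]
tool_rot: [0.0, 1.0, 0.0, -0.001]
ft_force: [-0.1, 0.4, 0.3]
grip_width: 0.0854
```

```bash
python3 - <<'E'
from h import *
show("red_pot_mid","wrist")
cv2.imwrite(f"pics/w13.png",bot.camera("wrist")["frame"])
print(bot.get_obs()["eef_pos"])
E
```

```text
wrist red_pot_mid 0.59 [196. 315.] ztop 0.0575 mid-extent [ 0.658  -0.1375  0.0294] enc [ 0.6469 -0.138   0.0296] 1162 fit [ 0.6467 -0.1381  0.0266] 1162
[ 0.64639545 -0.13689911  0.16384981]
```

View pics/w13.png

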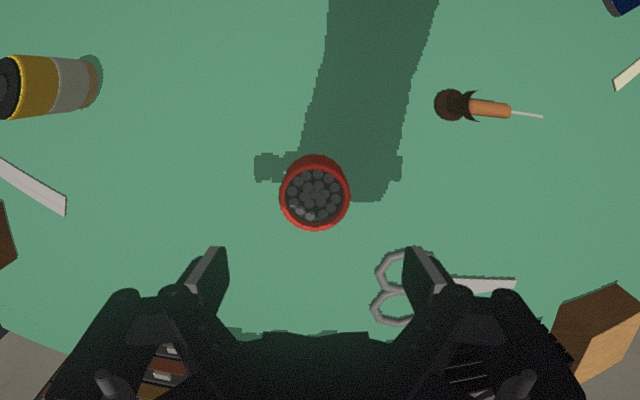

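Emit:
play_rows:
  plan: [0, -0.5, 25, 0, 0, 0, 0, 0, 35, 0, 0, 0, 0, 0, 35, 0, 0, 0, 0, 0, 25, 0, 0, 0, 0, 0, 14.5, 0, 0, 0, 0, 0, 0, 0, 0, 0, 0, 0, 0, 0, 0, 0]
  hand: 100

```text
clock: 48.98
eef_pos: [0.6478, -0.1385, 0.0306]
tool_rot: [-0.0, 1.0, -0.0, 0.001]
ft_force: [-0.6, 0.0, 0.2]
grip_width: 0.0857
```

Emit:
play_rows:
  plan: [0, 0, 0, 0, 0, 0, 0, 0, 0, 0, 0, 0, 0, 0, 0, 0, 0, 0, 0, 0, 0, 0, 0, 0, 0, 0, 0, 0, 0, 0, 0, 0, 0, 0, 0, 0, 0, 0, 0, 0, 0, 0]
  hand: 0

```text
clock: 49.85
eef_pos: [0.6481, -0.1389, 0.0309]
tool_rot: [-0.0, 1.0, -0.0, 0.002]
ft_force: [0.4, -0.5, 6.7]
grip_width: 0.058
```

Emit:
play_rows:
  plan: [0, 0, -5, 0, 0, 0, 0, 0, -15, 0, 0, 0, 0, 0, -25, 0, 0, 0, 0, 0, -30, 0, 0, 0, 0, 0, -30, 0, 0, 0, 0, 0, -30, 0, 0, 0, 0, 0, -15, 0, 0, 0, 0, 0, 0, 0, 0, 0]

```text
clock: 50.85
eef_pos: [0.6475, -0.1387, 0.1805]
tool_rot: [-0.0, 1.0, -0.0, 0.001]
ft_force: [-0.1, 0.4, -1.8]
grip_width: 0.058
```

Emit:
play_rows:
  plan: [10, 15, 0, 0, 0, 0, 20, 30, 0, 0, 0, 0, 23, 35, 0, 0, 0, 0, 23, 35, 0, 0, 0, 0, 23, 35, 0, 0, 0, 0, 23, 35, 0, 0, 0, 0, 23, 35, 0, 0, 0, 0, 23, 35, 0, 0, 0, 0, 23, 35, 0, 0, 0, 0, 23, 35, 0, 0, 0, 0, 23, 35, 0, 0, 0, 0, 20, 30, 0, 0, 0, 0, 15, 20, 0, 0, 0, 0, 5.5, 8, 0, 0, 0, 0, 0, 0, 0, 0, 0, 0, 0, 0, 0, 0, 0, 0, 0, 0, 0, 0, 0, 0]

```text
clock: 52.98
eef_pos: [0.3698, 0.2787, 0.179]
tool_rot: [0.001, 1.0, -0.0, 0.0]
ft_force: [0.1, 0.3, -1.8]
grip_width: 0.0581
```

```bash
python3 - <<'E'
from h import *
for cam in ["wrist","side","scene"]:
  for n in ["red_pot_mid","blue_pot_mid"]: show(n,cam)
cv2.imwrite(f"pics/w14.png",bot.camera("wrist")["frame"])
print(bot.get_obs()["eef_pos"])
E
```

```text
wrist red_pot_mid 0.9 [269. 316.] ztop 0.2056 mid-extent [0.4548 0.2806 0.121 ] enc [0.3685 0.2786 0.0295] 4010 fit [0.3682 0.2786 0.0263] 4010
wrist blue_pot_mid 0.84 [179. 314.] ztop 0.0675 mid-extent [0.3592 0.2791 0.0799] enc [0.3683 0.2791 0.0292] 667 fit [0.3695 0.2791 0.0267] 667
side red_pot_mid 0.8 [124. 210.] ztop 0.2022 mid-extent [0.3847 0.8711 0.0386] enc [0.3679 0.2763 0.0298] 47 fit [0.3688 0.2757 0.0265] 47
side blue_pot_mid 0.81 [172. 220.] ztop 0.0639 mid-extent [0.3731 0.3073 0.0313] enc [0.3684 0.2748 0.0294] 75 fit [0.3693 0.2759 0.0262] 75
scene red_pot_mid 0.67 [193. 484.] ztop 0.2041 mid-extent [0.3704 0.2807 0.1805] enc [0.3707 0.28   0.0301] 124 fit [0.3701 0.2805 0.0266] 124
scene blue_pot_mid 0.86 [243. 475.] ztop 0.0661 mid-extent [0.3494 0.2721 0.0329] enc [0.3722 0.2817 0.0302] 137 fit [0.371  0.2804 0.0269] 137
scene blue_pot_mid 0.26 [110. 266.] ztop 0.1526 mid-extent [ 0.4783 -0.513   0.0757] enc [ 0.5304 -0.4063  0.0126] 29 fit [ 0.5311 -0.4048  0.0089] 29
[0.36924326 0.27940299 0.17910701]
```

View pics/w14.png

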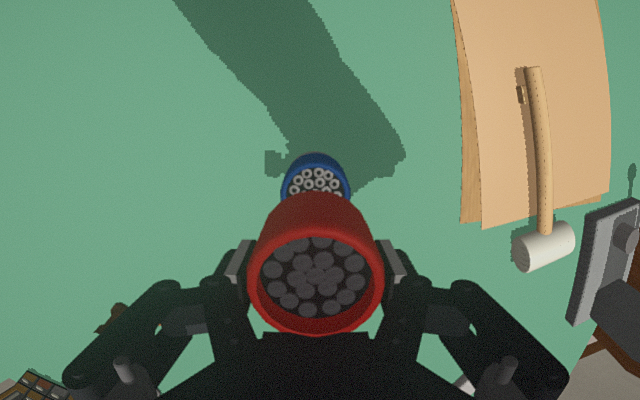

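Emit:
play_rows:
  plan: [-0.9, 0, 10, 0, 0, 0, 0, 0, 20, 0, 0, 0, 0, 0, 20, 0, 0, 0, 0, 0, 12, 0, 0, 0, 0, 0, 8, 0, 0, 0, 0, 0, 6, 0, 0, 0, 0, 0, 5, 0, 0, 0, 0, 0, 5, 0, 0, 0, 0, 0, 4.5, 0, 0, 0, 0, 0, 0, 0, 0, 0, 0, 0, 0, 0, 0, 0]

```text
clock: 55.0
eef_pos: [0.3703, 0.2795, 0.0888]
tool_rot: [-0.0, 1.0, 0.0, 0.0]
ft_force: [-1.0, -0.5, 1.2]
grip_width: 0.0581
```

Emit:
play_rows:
  plan: [0, 0, 0.7, 0, 0, 0, 0, 0, 0, 0, 0, 0]

```text
clock: 55.25
eef_pos: [0.3704, 0.2795, 0.0887]
tool_rot: [-0.0, 1.0, 0.0, 0.0]
ft_force: [-1.6, -1.3, 4.9]
grip_width: 0.0583
```

Emit:
play_rows:
  plan: [0, 0, 0, 0, 0, 0, 0, 0, 0, 0, 0, 0, 0, 0, 0, 0, 0, 0, 0, 0, 0, 0, 0, 0, 0, 0, 0, 0, 0, 0, 0, 0, 0, 0, 0, 0]
  hand: 100

```text
clock: 56.0
eef_pos: [0.3701, 0.2794, 0.0879]
tool_rot: [-0.0, 1.0, -0.0, -0.0]
ft_force: [-0.2, -0.1, 0.6]
grip_width: 0.0857
```

Emit:
play_rows:
  plan: [0, 0, -15, 0, 0, 0, 0, 0, -25, 0, 0, 0, 0, 0, -30, 0, 0, 0, 0, 0, -30, 0, 0, 0, 0, 0, -20, 0, 0, 0, 0, 0, 0, 0, 0, 0, 0, 0, 0, 0, 0, 0, 0, 0, 0, 0, 0, 0]

```text
clock: 57.0
eef_pos: [0.3695, 0.2789, 0.2067]
tool_rot: [-0.0, 1.0, -0.001, -0.001]
ft_force: [0.2, 0.3, -0.6]
grip_width: 0.0855
```

```bash
python3 - <<'E'
from h import *
for cam in ["side","scene","wrist"]:
  for n in ["red_pot_mid"]: show(n,cam)
for cam in ["side","scene"]:
  for n in ["blue_pot_mid","white_pot_mid","yellow_pot_mid","lid_knob","glue_mid"]: show(n,cam)
  cv2.imwrite(f"pics/{cam}15.png",bot.camera(cam)["frame"])
print(bot.get_obs()["eef_pos"])
E
python3 meas.py | grep -E "glue|sciss"
```

```text
side red_pot_mid 0.74 [151. 214.] ztop 0.1118 mid-extent [0.3693 0.37   0.0553] enc [0.3702 0.275  0.0306] 82 fit [0.3695 0.2767 0.0269] 82
side red_pot_mid 0.36 [394. 379.] ztop 0.0194 mid-extent [ 0.5231 -0.4159  0.0092] enc [ 0.5185 -0.4186  0.0256] 37 fit [ 0.5293 -0.4076  0.0301] 37
scene red_pot_mid 0.96 [222. 479.] ztop 0.114 mid-extent [0.3592 0.2623 0.0573] enc [0.3696 0.2808 0.03  ] 144 fit [0.3706 0.2806 0.0266] 144
wrist red_pot_mid 0.74 [200. 318.] ztop 0.1154 mid-extent [0.3935 0.28   0.0583] enc [0.3696 0.2794 0.0298] 1269 fit [0.3693 0.2794 0.0266] 1269
wrist red_pot_mid 0.43 [148. 313.] ztop 0.0135 mid-extent [0.3439 0.2723 0.0093] enc [0.3429 0.2719 0.0094] 11 fit [0.3775 0.2801 0.0365] 11
side blue_pot_mid 0.84 [173. 222.] ztop 0.0621 mid-extent [0.3748 0.3194 0.0312] enc [0.3694 0.2687 0.0269] 47 fit [0.3697 0.2788 0.0293] 47
side white_pot_mid 0.97 [378. 389.] ztop 0.0626 mid-extent [ 0.5244 -0.4177  0.0378] enc [ 0.5221 -0.4157  0.0281] 153 fit [ 0.5291 -0.4077  0.0297] 153
side white_pot_mid 0.5 [396. 380.] ztop 0.0155 mid-extent [ 0.5181 -0.4176  0.0086] enc [
[... 1646 characters left out ...]
087] 13 fit [ 0.3753 -0.2689  0.0066] 13
scene glue_mid 0.39 [224. 480.] ztop 0.1139 mid-extent [0.3067 0.2525 0.0564] enc [0.3711 0.2799 0.0299] 146 fit [0.3707 0.2807 0.0267] 146
[0.37016494 0.27937488 0.20789958]
scene glue_mid 0.71 [140. 334.] 357 ztop 0.0965 zmin 0.0043 c [ 0.384 -0.257  0.049] wall [ 0.3741 -0.27  ] 193 rms 0.0019 top [ 0.3781 -0.2665  0.0079]
scene scissors_pivot 0.71 [254. 267.] 888 ztop 0.0117 zmin 0.0004 c [0.774 0.012 0.007] 
side glue_mid 0.77 [314. 256.] 1453 ztop 0.0993 zmin 0.004 c [ 0.374 -0.285  0.052] wall [ 0.3754 -0.2703] 701 rms 0.0007 top [ 0.3746 -0.2728  0.0075]
side scissors_pivot 0.57 [212. 399.] 652 ztop 0.0093 zmin -0.0021 c [ 0.77  -0.017  0.005]
```

View pics/scene15.png

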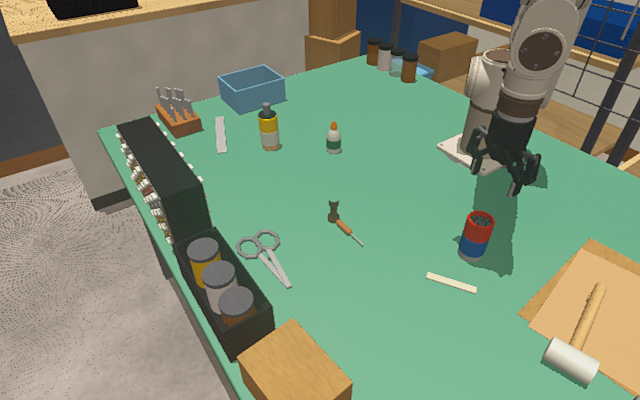

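View pics/side15.png

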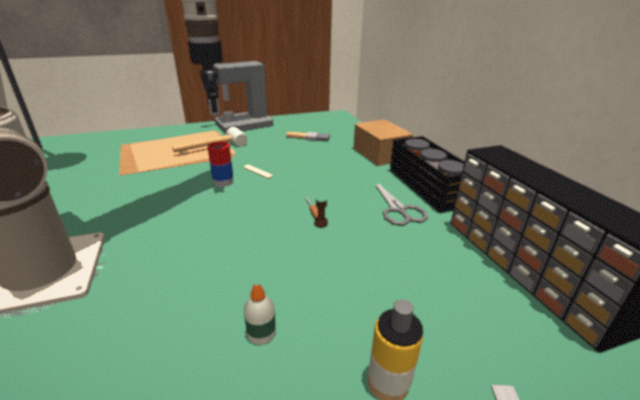

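Both stacks are complete and upright: white/yellow/lid at (268,128) and blue/red at (477,237) in the scene view. The gripper is clear, and the glue and scissors haven't moved. I'm handing in.

```bash
python3 -c "
from workcell import bot
print(bot.job_done())"
```

```text
the job is handed in; nothing more can be done
None
```

Both stacks are built and the job is handed in, at about 57 s of the 134 s allowed. White, yellow and the black lid are on the wooden stand; blue and red are on the steel stand, with red left open. No verdict was reported, so what follows is from my own last checks.

- **Seated heights:** rims measured about 0.066 m for the lower pots and 0.114 m for the upper pots. The lid's top measured 0.152 m. These match the expected 0.066, 0.114 and 0.152 m, to within about 2 mm from camera to camera.
- **Sideways fit:** each piece sat within about 1.5 mm of the one below when seen by the same camera. The side and scene cameras disagreed with each other by 2–5 mm in y, which I put down to calibration because it affected pots and stands alike.
- **Tilt and spilling:** I did not calculate tilt as a number. The stacks look upright in the final pictures, and the pots were carried with the tool pointing straight down.
- **Bystanders:** the glue bottle's measured position changed by less than 1 mm. The visible centre of the scissors shifted by up to 6 mm in the side view and 3 mm in the scene view. They look unmoved, and the gripper never went near them.
- **False detections:** the networks gave a few in the final check, such as the lid reported as the white pot. I discarded these after comparing them with the pictures.

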